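Put the screwdriver set back in its colour-coded tray

TASK

Put the three screwdrivers back into the grey tray, each in the lane whose pad has the colour of its handle: handle lying flat, centred and straight on the pad, shaft in the slot of the comb. Leave the soldering iron and the marker pen, which do not belong in the tray, lying where they are.

Things in the scene. Friction and masses are not known exactly. Their poses are not given: they have to be found in the camera images.
- driver_red_handle (a point): Red-handled screwdriver lying flat, 178 mm long; the point is the centre of its handle, half-way up (13 mm above the surface it lies on). Handle 85 mm long, 24 mm wide at most and 26 mm high; x points along the tool from handle to tip, y across the handle, z up. The bare steel shaft, about 5 mm thick, runs from 42 to 127 mm along +x of this point. Weighs about 70 g; grasp across the handle.
- driver_yellow_handle (a point): Yellow-handled screwdriver lying flat, 148 mm long; the point is the centre of its handle, half-way up (10 mm above the surface it lies on). Handle 70 mm long, 18 mm wide at most and 20 mm high; x points along the tool from handle to tip, y across the handle, z up. The bare steel shaft, about 5 mm thick, runs from 35 to 105 mm along +x of this point. Weighs about 70 g; grasp across the handle.
- driver_black_handle (a point): Black-handled screwdriver lying flat, 198 mm long; the point is the centre of its handle, half-way up (13 mm above the surface it lies on). Handle 90 mm long, 24 mm wide at most and 26 mm high; x points along the tool from handle to tip, y across the handle, z up. The bare steel shaft, about 5 mm thick, runs from 45 to 145 mm along +x of this point. Weighs about 70 g; grasp across the handle.
- pad_red_top (a point): Red pad, 106 x 44 mm, marking one lane of the grey tray; the point is the centre of its top face, 12 mm above the bench. x points along the lane, away from the robot, from handle end to comb; y across; z up. Along x from here: end stop at -56 mm, 21 mm higher than the pad; comb from 71 to 79 mm, its slot on the lane's centre line; far stop at 147 mm. No walls beside the pad.
- pad_yellow_top (a point): Yellow pad, 106 x 44 mm, marking one lane of the grey tray; the point is the centre of its top face, 12 mm above the bench. x points along the lane, away from the robot, from handle end to comb; y across; z up. Along x from here: end stop at -56 mm, 21 mm higher than the pad; comb from 71 to 79 mm, its slot on the lane's centre line; far stop at 147 mm. No walls beside the pad.
- pad_black_top (a point): Black pad, 106 x 44 mm, marking one lane of the grey tray; the point is the centre of its top face, 12 mm above the bench. x points along the lane, away from the robot, from handle end to comb; y across; z up. Along x from here: end stop at -56 mm, 21 mm higher than the pad; comb from 71 to 79 mm, its slot on the lane's centre line; far stop at 147 mm. No walls beside the pad.
- tray: Grey screwdriver tray, 220 x 224 mm, fixed; origin: centre of its underside, x along the lanes. Three lanes 75 mm apart, order of colours varies, pads nearest the robot. The comb across it has teeth 27 mm higher than the pads and a 28 mm wide slot in each lane, open above, down to the floor, for the shaft. The far stop (9 mm over the pads) is lower than a shaft lying in its lane.
- iron_sleeve (a point): Soldering iron with a teal sleeve, 220 x 24 x 24 mm, lying flat among the screwdrivers; it looks like one but does not belong in the tray. The point is the middle of the sleeve, 12 mm above the bench; x points along it to the tip.
- marker_mid (a point): Blue marker pen, 132 x 18 x 20 mm, lying flat; does not belong in the tray. The point is its middle, 8 mm above the bench; x lies along it.
There are look-alikes about, which are no part of the job. What is meant by the part that bears driver_black_handle is not purple, and is the larger of those in its own colour.

How it is judged:
At the end, for the whole second after the job is handed in: Each screwdriver rests, released, in the lane of its own colour: handle centre within 16 mm along and 12 mm across of the pad's centre, lying flat (height within 5 mm of lying on the pad), within 0.15 rad of the lane's direction, at rest; soldering iron and marker within 15 mm of where they started (x of driver_red_handle in the frame of pad_red_top between -0.016 and 0.016 m and y of driver_red_handle in the frame of pad_red_top between -0.012 and 0.012 m and z of driver_red_handle in the frame of pad_red_top between 0.008 and 0.018 m and angle between the x axis of driver_red_handle and the x axis of pad_red_top, either way round below 0.15 rad and linear speed of each of driver_red, driver_yellow, driver_black below 0.02 m/s and x of driver_yellow_handle in the frame of pad_yellow_top between -0.016 and 0.016 m and y of driver_yellow_handle in the frame of pad_yellow_top between -0.012 and 0.012 m and z of driver_yellow_handle in the frame of pad_yellow_top between 0.005 and 0.015 m and angle between the x axis of driver_yellow_handle and the x axis of pad_yellow_top, either way round below 0.15 rad and x of driver_black_handle in the frame of pad_black_top between -0.016 and 0.016 m and y of driver_black_handle in the frame of pad_black_top between -0.012 and 0.012 m and z of driver_black_handle in the frame of pad_black_top between 0.008 and 0.018 m and angle between the x axis of driver_black_handle and the x axis of pad_black_top, either way round below 0.15 rad and distance of each of iron_sleeve, marker_mid from where it was at the start of the episode below 0.015 m); the robot touches nothing.
It fails at once if the soldering iron is pushed or carried more than 20 mm from its place (distance of iron_sleeve from where it was at the start of the episode above 0.02 m).
It fails at once if the marker pen is pushed or carried more than 20 mm from its place (distance of marker_mid from where it was at the start of the episode above 0.02 m).
It also fails if it takes over 80 s, if anything falls off the work surface, if the arm or the gripper's body presses on something with over 40 N, if the wrist force passes 120 N, or if a joint passes its speed limit or range.

ROBOT

A 7-joint arm with a two-finger parallel gripper is mounted at the origin on a cart in front of the work surface, level with it; the furniture and walls round the work are solid. World frame = base frame: x ahead of the robot, y to its left, z up, the work surface at z = 0. Lengths are in m, angles in rad, forces in N, time in s.
With the tool pointing down it reaches from about 0.4 to 0.85 m from the base axis. Payload 10.4 kg.
Tool frame: the origin (TCP) lies on the mounting face of the last link; the fingertips stand 173 mm ahead of it and the grasp point (between the pads) lies 155 mm ahead of it (manip.tip_extent is the distance from the TCP to the fingertips, in m); z points along the fingers, y is the line along which they close (so a half turn about z gives the same grasp; the last joint's range is limited). The gripper opens to 85 mm and grips with 20 to 120 N. Pads are 22 mm wide; open, the fingers measure 114 mm over their backs; the gripper's body (76 mm by 85 mm) begins 54 mm behind the grasp point. The pads swing forward as they close: fully open they stand 13 mm farther back than shut.
Start: joints at [-1.273, 0.332, -0.065, 1.46, 0.022, 1.35, -0.088], TCP at [0.197, 0.593, 0.405] pointing down, gripper open.
Joint ranges: [-2.6, 2.6], [-0.5, 2.12], [-1.47, 1.34], [0.16, 2.42], [-1.27, 4.41], [0.06, 2.06], [-2.6, 2.6]. Speed limits (rad/s): [2.22, 2.22, 2.79, 2.79, 3.14, 3.14, 3.14].

INTERFACE

Orientations are given as a unit quaternion [x, y, z, w].
In Python, from workcell import manip gives the robot as it stands.
- The arm moves only by the tool move_arm, never from a script. Its argument "plan" is one flat list of numbers, 7 for each row, row after row: the turn, a rotation vector about the tool's x, y, z in rad, then the shift along the tool's x, y, z in m, then the finger opening in m, from 0 to 0.0854. In form: [ax, ay, az, dx, dy, dz, gripper, ax, ay, az, dx, dy, dz, gripper, ...]. A call has 1 to 12 rows; each row is the pose to reach, as a shift and turn from the pose commanded when the call began, along the tool's axes at that moment; what a row does not reach only later rows make up. A row lasts 1/8 s, in which the tool goes at most 62.5 mm and 10.7 degrees, less where a joint would pass 70% of its speed; a pose out of reach is approached as far as the arm can. A call with a gripper value outside its range is refused whole. The fingers move at their own pace and stop on an object; "squeeze" is the grip in N (left out, the last holds). Time passes only in rows, so rows that repeat a pose let the fingers close. It gives the time, the measured TCP pose, the force, the opening and the grip force at its end, in the units of the state.
- manip.get_obs(): the state, without advancing time (a new reading comes with each control period).
- manip.camera(name): name is "scene" or "side" or "wrist"; returns a dict with "color" (420x560x3 uint8, red, green, blue), "fx", "fy", "cx", "cy" (pixels), "dist" ([k1, k2, p1, p2, k3] as OpenCV has them; the pictures are not rectified), "cam_to_world" (4x4, takes a point from camera to world coordinates); the wrist camera has in their place "mount" (4x4, takes a point from camera to tool coordinates, whose origin is the TCP and whose axes are the flange's). Camera axes: x right, y down, z forward; pixel columns grow to the right and rows downward; lengths in m; the calibration is good to about 2 mm. A picture is of the moment at which its call begins: read the wrist's pose just before it. There is no depth.
- manip.hand_in(): hands the job in; it is judged then, once.
Trained networks look in a picture, given as the dict that the camera call returned (one of the last four; its "shot" number tells which), for a name from the list of things; names that differ only in an ending like _2 or _b are one class to them, and where a whole thing is asked for, a point or a joint stands for the part that bears it (a point fixed in the world has none). Each returns a list of dicts, best first, with "conf" (0 to 1); they miss things now and then, are a little off and sometimes report something else, mostly with a low value. They report only what shows in the picture. A call takes as long as a camera call. They do not tell look-alikes from the thing itself.
- manip.look_for(picture, label): "position" ([x, y, z] in m, in the coordinates of the camera as it stood for that picture, good to about 4 mm: the middle of the surface that is visible of it).
- manip.silhouettes(picture, label): "pixels" (420x560 bool, what is visible of it).
- manip.tip_of(picture, label): "position" ([x, y, z] in m, in the coordinates of the camera as it stood for that picture, good to about 4 mm: a listed point, or the origin of a listed thing).
The state is a dict: "clock": time; "joint_pos": joint angles; "joint_velocities": joint speeds; "tau": joint torques, N m; "position": TCP position; "ee_rot": TCP orientation; "ft_force": force on the tool from outside, world axes, zero at the start; "torque": the same for the moment, N m; "grip_width": opening from 0.0 (shut) to 1.0 (fully open); "grasp_force": force on a finger pad.
Only numpy, scipy, OpenCV 4.12 (cv2) and the standard library are available. Lean on these libraries where they do the work, as an engineer would, in place of code of your own. Each camera call takes 0.05 s, during which the arm holds its last target. There are 200 camera calls.

## Working session

There is one attempt and no reset: what is moved stays moved. The work goes in short steps, Python scripts to look and compute and a tool call to move; the robot and the scene stay as the last step left them, time stands still between calls to the robot, and variables do not carry over. Pictures are saved under pics/ and viewed, at most 14 in all, crops included, and the job is handed in when it is done.

Besides the shell and the picture viewer there is one more tool, called after ">>>" as name(argument=value, ...) on one line, values as JSON. move_arm: Moves the arm, as the interface text tells. Its arguments: {"type":"object","properties":{"plan":{"type":"array","items":{"type":"number"}},"squeeze":{"type":"number"}},"required":["plan"]}

```bash
mkdir -p pics; cat > h.py <<'E'
import numpy as np, cv2
from scipy.spatial.transform import Rotation as R
from workcell import manip
def T_tool(o=None):
    o=o or manip.get_obs(); T=np.eye(4); T[:3,:3]=R.from_quat(o["ee_rot"]).as_matrix(); T[:3,3]=o["position"]; return T
def cam(name):
    T=T_tool(); p=manip.camera(name)
    p["W"]=np.array(p["cam_to_world"]) if name!="wrist" else T@np.array(p["mount"])
    return p
def world(p,x): return (p["W"]@np.r_[x,1])[:3]
def ray(p,uv,z):
    K=np.array([[p["fx"],0,p["cx"]],[0,p["fy"],p["cy"]],[0,0,1]])
    n=cv2.undistortPoints(np.array(uv,float).reshape(-1,1,2),K,np.array(p["dist"])).reshape(-1,2)
    d=np.c_[n,np.ones(len(n))]@p["W"][:3,:3].T; o=p["W"][:3,3]
    return o+d*((z-o[2])/d[:,2])[:,None]
def save(p,f,crop=None,s=1):
    c=p["color"][:,:,::-1]
    if crop: c=c[crop[1]:crop[3],crop[0]:crop[2]]
    cv2.imwrite("pics/"+f,cv2.resize(c,None,fx=s,fy=s,interpolation=cv2.INTER_CUBIC))
E
python3 - <<'E'
from h import *
np.set_printoptions(precision=3,suppress=True)
print(manip.get_obs())
for n in("scene","side"):
    p=cam(n); save(p,n+"0.png",s=1.4)
    print(n,p["W"][:3,3])
    for l in("driver_red_handle","driver_yellow_handle","driver_black_handle","pad_red_top","pad_yellow_top","pad_black_top","tray","iron_sleeve","marker_mid"):
        print(l,[(world(p,d["position"]).round(3).tolist(),round(d["conf"],2)) for d in manip.tip_of(p,l)[:4]])
E
```

```text
{'clock': 0.0, 'joint_pos': array([-1.273,  0.333, -0.065,  1.461,  0.022,  1.35 , -0.088]), 'joint_velocities': array([-0.001,  0.   , -0.   , -0.   ,  0.002,  0.   ,  0.   ]), 'tau': array([ -0.   , -62.544,   0.049, -39.161,   0.016,   0.01 ,   0.   ]), 'position': array([0.197, 0.593, 0.404]), 'ee_rot': array([ 0.16 ,  0.987, -0.001, -0.   ]), 'ft_force': array([ 0.322,  0.693, -0.909]), 'torque': array([-0.056,  0.008,  0.031]), 'grasp_force': 0.0, 'grip_width': 0.9967556126203634}
scene [-0.306 -0.89   0.673]
driver_red_handle [([0.5, 0.202, 0.016], 0.71)]
driver_yellow_handle [([0.472, -0.025, 0.006], 0.65)]
driver_black_handle [([0.347, 0.366, 0.007], 0.58), ([0.694, 0.113, 0.008], 0.55), ([0.49, 0.321, 0.014], 0.53)]
pad_red_top [([0.494, -0.222, 0.017], 0.9), ([0.491, 0.322, 0.011], 0.47)]
pad_yellow_top [([0.471, -0.371, 0.011], 0.81)]
pad_black_top [([0.486, -0.297, 0.012], 0.72)]
tray [([0.465, 0.072, 0.01], 0.7), ([0.53, -0.302, 0.001], 0.62)]
iron_sleeve [([0.469, 0.073, 0.012], 0.74), ([0.494, -0.223, 0.014], 0.57)]
marker_mid []
side [0.554 1.018 0.7  ]
driver_red_handle [([0.497, 0.198, 0.017], 0.83)]
driver_yellow_handle [([0.471, -0.027, 0.006], 0.54)]
driver_black_handle [([0.487, 0.318, 0.013], 0.8), ([0.691, 0.1, 0.006], 0.59), ([0.342, 0.366, 0.012], 0.45)]
pad_red_top [([0.493, -0.225, 0.012], 0.52)]
pad_yellow_top [([0.475, -0.372, 0.012], 0.67)]
pad_black_top [([0.484, -0.3, 0.015], 0.46)]
tray [([0.528, -0.305, -0.003], 0.97)]
iron_sleeve [([0.463, 0.07, 0.016], 0.66)]
marker_mid [([0.538, 0.452, 0.011], 0.82)]
```

View pics/scene0.png

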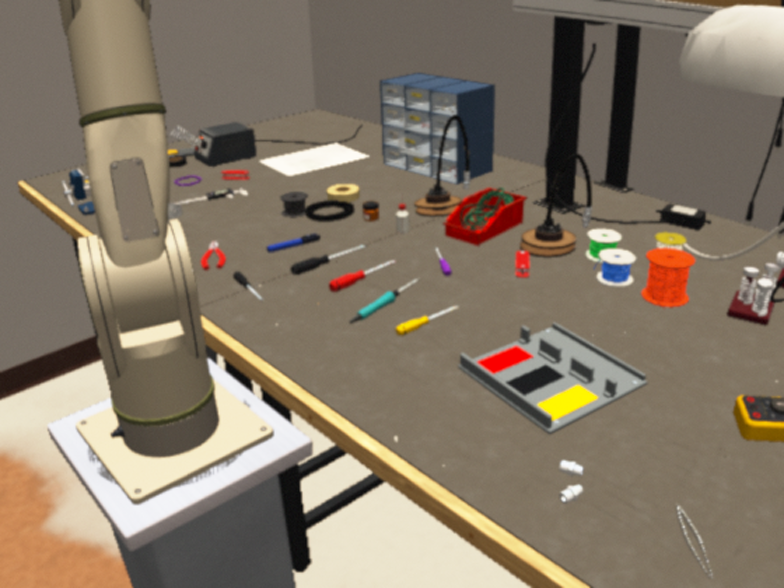

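View pics/side0.png

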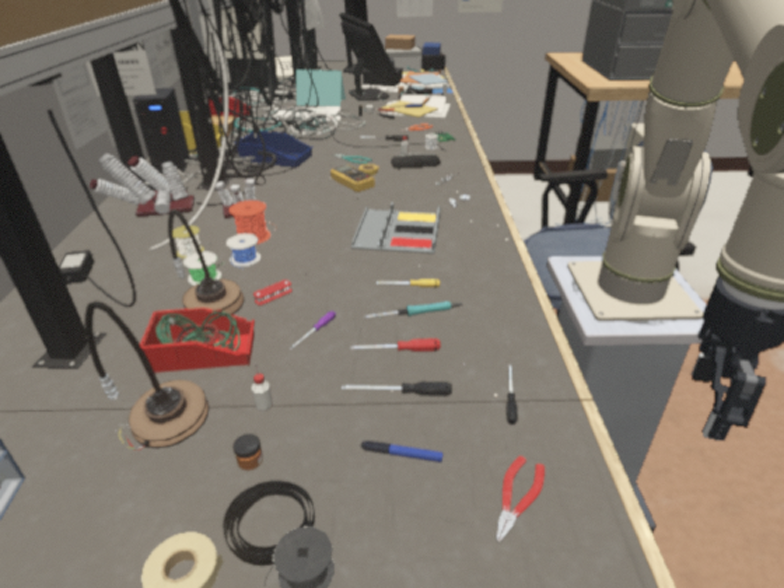

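The scene picture (1.4x scale) shows the tray at (552,375) with the red, black and yellow lanes, yellow driver (413,325), teal iron (378,305), red driver (350,280) and marker (293,242).

Candidates for black:
- large black at (312,264)
- small black at (243,282)
- purple at (445,262)

I choose the large one, near (0.49, 0.32), and check it in a crop. Red look-alikes are the pliers (212,255) and the red tray pieces; red at (350,280) is the only red screwdriver.

```bash
python3 - <<'E'
from h import *
np.set_printoptions(precision=3,suppress=True)
p=cam("side"); save(p,"crop.png",(200,180,400,390),2.8)
for l,z in(("driver_red_handle",.013),("driver_yellow_handle",.01),("driver_black_handle",.013),("pad_red_top",.012),("pad_yellow_top",.012),("pad_black_top",.012),("iron_sleeve",.012),("marker_mid",.01)):
    for d in manip.silhouettes(p,l)[:3]:
        v,u=np.nonzero(d["pixels"])
        if len(u)<5: continue
        w=ray(p,np.c_[u,v],z)[:,:2]; c=w.mean(0); e=np.linalg.svd(w-c,full_matrices=False)[2][0]; e*=np.sign(e[0]); t=(w-c)@e
        print(l,round(d["conf"],2),len(u),"c",c,"ang",round(float(np.arctan2(e[1],e[0])),3),"ends",c+e*t.min(),c+e*t.max())
E
```

```text
driver_red_handle 0.75 276 c [0.505 0.2  ] ang 0.033 ends [0.454 0.198] [0.624 0.204]
driver_yellow_handle 0.66 123 c [ 0.476 -0.028] ang -0.036 ends [ 0.438 -0.026] [ 0.53 -0.03]
driver_black_handle 0.7 43 c [0.691 0.114] ang 0.985 ends [0.677 0.093] [0.707 0.137]
driver_black_handle 0.65 414 c [0.507 0.319] ang -0.05 ends [0.445 0.322] [0.64  0.312]
driver_black_handle 0.46 130 c [0.348 0.373] ang 1.4 ends [0.341 0.335] [0.353 0.404]
pad_red_top 0.67 173 c [ 0.494 -0.219] ang -0.19 ends [ 0.443 -0.209] [ 0.546 -0.229]
pad_red_top 0.19 327 c [0.513 0.199] ang 0.029 ends [0.454 0.197] [0.632 0.202]
pad_yellow_top 0.63 136 c [ 0.47  -0.368] ang -0.105 ends [ 0.422 -0.363] [ 0.522 -0.373]
pad_black_top 0.5 140 c [ 0.486 -0.293] ang -0.117 ends [ 0.436 -0.287] [ 0.535 -0.299]
iron_sleeve 0.58 240 c [0.481 0.077] ang 0.194 ends [0.404 0.062] [0.596 0.1  ]
marker_mid 0.83 450 c [0.538 0.455] ang -0.212 ends [0.475 0.468] [0.603 0.441]
marker_mid 0.19 266 c [0.479 0.074] ang 0.187 ends [0.403 0.059] [0.557 0.088]
```

View pics/crop.png

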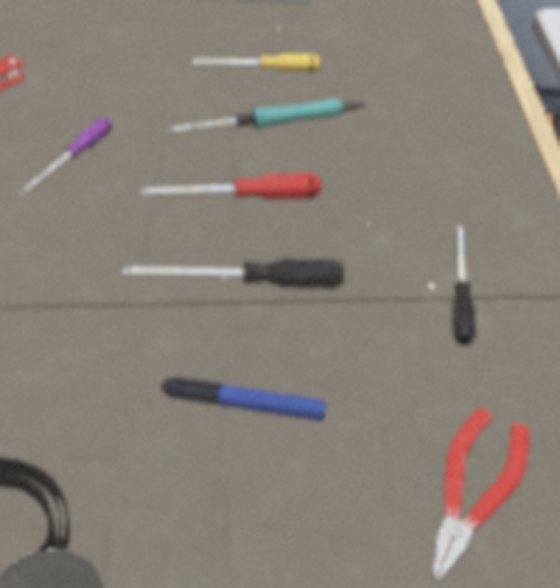

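The crop shows the large black driver at (295,272), with the small black one at (463,315) and the purple one at (80,145), so the choice holds. Next I move above the large black one.

```bash
cat >> h.py <<'E'
def go(x,y,z,a,T=None):
    """row numbers to reach TCP x,y,z with tool pointing down, tool x axis at world angle a"""
    T=T_tool() if T is None else T
    D=np.array([[np.cos(a),np.sin(a),0],[np.sin(a),-np.cos(a),0],[0,0,-1]]).T
    D=np.c_[[np.cos(a),np.sin(a),0],[np.sin(a),-np.cos(a),0],[0,0,-1]]
    r=R.from_matrix(T[:3,:3].T@D).as_rotvec(); d=T[:3,:3].T@(np.array([x,y,z])-T[:3,3])
    print("row",r.round(3),d.round(4)," rows>=",max(np.linalg.norm(d)/.0625,np.degrees(np.linalg.norm(r))/10.7).round(1))
E
python3 - <<'E'
from h import *
p=cam("wrist"); print(np.round(p["mount"],3)); print(p["fx"])
go(.487,.319,.36,np.pi-.02)
E
```

```text
[[-0.    -0.962 -0.274  0.069]
 [ 1.    -0.    -0.     0.   ]
 [ 0.    -0.274  0.962  0.03 ]
 [ 0.     0.     0.     1.   ]]
332.74209978453274
row [ 0.     0.    -0.301] [-0.3616 -0.1687  0.0447]  rows>= 6.4
```

>>> move_arm(plan=[0,0,-0.301,-0.362,-0.169,0.045,0.085,0,0,-0.301,-0.362,-0.169,0.045,0.085,0,0,-0.301,-0.362,-0.169,0.045,0.085,0,0,-0.301,-0.362,-0.169,0.045,0.085,0,0,-0.301,-0.362,-0.169,0.045,0.085,0,0,-0.301,-0.362,-0.169,0.045,0.085,0,0,-0.301,-0.362,-0.169,0.045,0.085,0,0,-0.301,-0.362,-0.169,0.045,0.085,0,0,-0.301,-0.362,-0.169,0.045,0.085,0,0,-0.301,-0.362,-0.169,0.045,0.085], squeeze=60)

```text
clock: 2.75
position: [0.4864, 0.3199, 0.3599]
ee_rot: [0.009, 1.0, 0.0, -0.0]
ft_force: [0.8, 0.9, -1.3]
grip_width: 0.996
grasp_force: 0.0
```

```bash
cat >> h.py <<'E'
def find(p,l,z,n=3):
    for d in manip.tip_of(p,l)[:n]: print(l,"tip",world(p,d["position"]).round(4),round(d["conf"],2))
    for d in manip.silhouettes(p,l)[:n]:
        v,u=np.nonzero(d["pixels"])
        if len(u)<20: continue
        w=ray(p,np.c_[u,v],z)[:,:2]; c=w.mean(0); e=np.linalg.svd(w-c,full_matrices=False)[2][0]; e*=np.sign(e[0]); t=(w-c)@e; s=(w-c)@[-e[1],e[0]]
        print(l,"sil",round(d["conf"],2),len(u),"c",c.round(4),"ang",round(float(np.arctan2(e[1],e[0])),3),"ends",(c+e*t.min()).round(4),(c+e*t.max()).round(4),"width",np.ptp(s).round(4))
E
python3 - <<'E'
from h import *
p=cam("wrist"); save(p,"w1.png")
for l in("driver_black_handle","driver_red_handle"): find(p,l,.013)
E
```

```text
driver_black_handle tip [0.4923 0.3216 0.013 ] 0.87
driver_black_handle tip [0.3454 0.3704 0.0116] 0.82
driver_black_handle sil 0.96 1947 c [0.3459 0.355 ] ang 1.405 ends [0.3298 0.2587] [0.3536 0.4009] width 0.0205
driver_black_handle sil 0.92 2753 c [0.5075 0.3189] ang -0.051 ends [0.4458 0.3221] [0.6451 0.3119] width 0.0279
driver_red_handle tip [0.4986 0.1991 0.0145] 0.77
driver_red_handle sil 0.78 2197 c [0.4998 0.199 ] ang 0.03 ends [0.457  0.1977] [0.5631 0.2009] width 0.0284
```

View pics/w1.png

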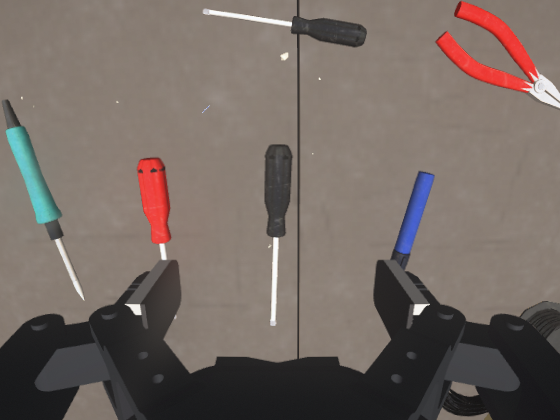

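Picture: the large black handle is at (278,190) and its shaft runs to (274,322). The red handle is at (155,200), and the way down is clear.

>>> move_arm(plan=[0,0,0.033,-0.005,0,0.06,0.085,0,0,0.033,-0.005,0,0.12,0.085,0,0,0.033,-0.005,0,0.165,0.085,0,0,0.033,-0.005,0,0.183,0.085,0,0,0.033,-0.005,0,0.183,0.085,0,0,0.033,-0.005,0,0.183,0,0,0,0.033,-0.005,0,0.183,0,0,0,0.033,-0.005,0,0.183,0,0,0,0.033,-0.005,0,0.183,0,0,0,0.033,-0.005,0,0.183,0,0,0,0.033,-0.005,0,0.183,0], squeeze=60)

```text
clock: 4.38
position: [0.4927, 0.3188, 0.1777]
ee_rot: [0.026, 1.0, 0.001, 0.001]
ft_force: [-0.8, -0.6, 6.0]
grip_width: 0.267
grasp_force: 60.5
```

>>> move_arm(plan=[0,0,0,0,0,-0.06,0,0,0,0,0,0,-0.12,0,0,0,0.09,-0.026,-0.616,-0.14,0,0,0,0.09,-0.026,-0.616,-0.14,0,0,0,0.09,-0.026,-0.616,-0.14,0,0,0,0.09,-0.026,-0.616,-0.14,0,0,0,0.09,-0.026,-0.616,-0.14,0,0,0,0.09,-0.026,-0.616,-0.14,0,0,0,0.09,-0.026,-0.616,-0.14,0,0,0,0.09,-0.026,-0.616,-0.14,0,0,0,0.09,-0.026,-0.616,-0.14,0,0,0,0.09,-0.026,-0.616,-0.14,0])

```text
clock: 5.88
position: [0.4852, -0.3003, 0.317]
ee_rot: [0.072, 0.997, -0.0, 0.0]
ft_force: [0.9, 0.3, -0.7]
grip_width: 0.269
grasp_force: 59.5
```

>>> move_arm(plan=[0,0,0,0,0,0,0,0,0,0,0,0,0,0])

```text
clock: 6.12
position: [0.4858, -0.2976, 0.3164]
ee_rot: [0.071, 0.997, 0.0, -0.0]
ft_force: [0.4, 0.2, -0.8]
grip_width: 0.268
grasp_force: 59.5
```

```bash
python3 - <<'E'
from h import *
print(manip.get_obs()["position"])
p=cam("wrist"); save(p,"w2.png")
for l in("pad_red_top","pad_black_top","pad_yellow_top"): find(p,l,.012)
find(p,"driver_black_handle",.15)
E
```

```text
[ 0.48576067 -0.29761491  0.31637883]
pad_red_top tip [ 0.4934 -0.2254  0.0148] 0.58
pad_black_top sil 0.63 2098 c [ 0.448  -0.2912] ang 1.444 ends [ 0.4451 -0.3136] [ 0.4508 -0.2689] width 0.0373
pad_yellow_top tip [ 0.476  -0.3697  0.0153] 0.58
pad_yellow_top sil 0.74 6226 c [ 0.4718 -0.3704] ang -0.153 ends [ 0.4222 -0.3627] [ 0.5266 -0.3789] width 0.0466
pad_yellow_top sil 0.48 2079 c [ 0.4483 -0.2914] ang 1.437 ends [ 0.4453 -0.3134] [ 0.4512 -0.2697] width 0.0387
driver_black_handle tip [ 0.4857 -0.2927  0.1542] 0.69
driver_black_handle sil 0.91 9958 c [ 0.4806 -0.2967] ang -0.14 ends [ 0.4398 -0.2909] [ 0.5363 -0.3045] width 0.0273
```

View pics/w2.png

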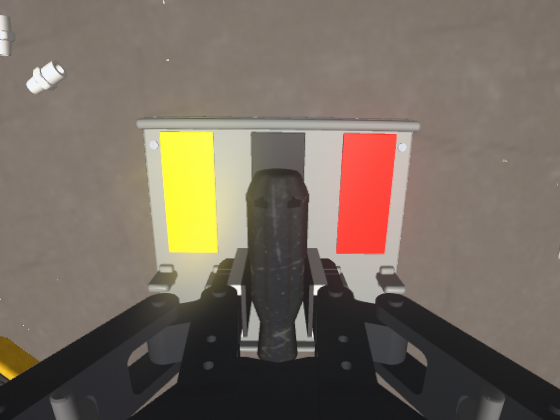

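Picture: the black driver is held straight. Yellow pad centre is about (188,192), red about (366,193), and the black pad lies between them under the handle. I measure the pads by colour.

```bash
python3 - <<'E'
from h import *
p=cam("wrist"); hsv=cv2.cvtColor(p["color"],cv2.COLOR_RGB2HSV); H,S,V=cv2.split(hsv)
C={}
for n,m in(("red",((H<8)|(H>172))),("yellow",(H>24)&(H<36))):
    m=(m&(S>150)&(V>120)).astype(np.uint8); m[300:]=0
    k,L,st,_=cv2.connectedComponentsWithStats(m); i=1+st[1:,4].argmax(); v,u=np.nonzero(L==i)
    w=ray(p,np.c_[u,v],.012)[:,:2].astype(np.float32); r=cv2.minAreaRect(w*1000); b=cv2.boxPoints(r)/1000
    s=b[:2]; e=max([b[1]-b[0],b[2]-b[1]],key=np.linalg.norm); e=e*np.sign(e[0]); C[n]=np.array(r[0])/1000
    print(n,C[n],r[1],np.arctan2(e[1],e[0]),w.mean(0))
m=(C["red"]+C["yellow"])/2; d=C["red"]-C["yellow"]; a=np.arctan2(-d[0],d[1]); print("black",m,np.linalg.norm(d),a)
go(m[0]+.001,m[1],.316,np.pi+a)
go(m[0]+.001,m[1],.192,np.pi+a)
E
```

```text
red [ 0.49654077 -0.2227197 ] (43.863914489746094, 104.90430450439453) -0.1521242 [ 0.49408534 -0.22252457]
yellow [ 0.47403989 -0.37091461] (43.60136413574219, 105.63630676269531) -0.15189241 [ 0.4716238  -0.37051857]
black [ 0.48529033 -0.29681715] 0.14989337172383588 -0.15068217078182072
row [0.    0.    0.008] [-0.0003  0.001   0.0007]  rows>= 0.0
row [0.    0.    0.008] [-0.0003  0.001   0.1247]  rows>= 2.0
```

>>> move_arm(plan=[0,0,0.008,-0.001,0.001,0.05,0,0,0,0.008,-0.001,0.001,0.09,0,0,0,0.008,-0.001,0.001,0.115,0,0,0,0.008,-0.001,0.001,0.125,0,0,0,0.008,-0.001,0.001,0.126,0,0,0,0.008,-0.001,0.001,0.126,0.05,0,0,0.008,-0.001,0.001,0.126,0.05,0,0,0.008,-0.001,0.001,0.126,0.05,0,0,0.008,-0.001,0.001,0.09,0.05,0,0,0.008,-0.001,0.001,0.04,0.05,0,0,0.008,-0.001,0.001,0,0.05])

```text
clock: 8.0
position: [0.4868, -0.2973, 0.3188]
ee_rot: [0.075, 0.997, -0.0, 0.001]
ft_force: [1.2, -0.5, 0.1]
grip_width: 0.589
grasp_force: 0.0
```

```bash
python3 - <<'E'
from h import *
p=cam("wrist"); save(p,"w3.png"); find(p,"driver_black_handle",.025); go(.498,.199,.32,np.pi+.03)
E
```

```text
driver_black_handle tip [ 0.4856 -0.2949  0.0255] 0.55
driver_black_handle sil 0.79 3902 c [ 0.501  -0.2995] ang -0.153 ends [ 0.441  -0.2902] [ 0.6381 -0.3206] width 0.0273
row [-0.001  0.004 -0.181] [ 0.064   0.4925 -0.0015]  rows>= 7.9
```

View pics/w3.png

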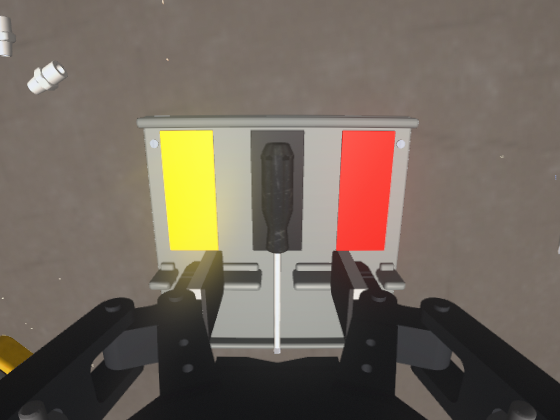

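Picture: the black driver sits straight and centred on the black pad at (278,195), with its shaft in the slot. Next is red.

>>> move_arm(plan=[0,0,-0.181,0.064,0.493,0,0.085,0,0,-0.181,0.064,0.493,0,0.085,0,0,-0.181,0.064,0.493,0,0.085,0,0,-0.181,0.064,0.493,0,0.085,0,0,-0.181,0.064,0.493,0,0.085,0,0,-0.181,0.064,0.493,0,0.085,0,0,-0.181,0.064,0.493,0,0.085,0,0,-0.181,0.064,0.493,0,0.085,0,0,-0.181,0.064,0.493,0,0.085,0,0,-0.181,0.064,0.493,0,0.085,0,0,-0.181,0.064,0.493,0,0.085])

```text
clock: 9.52
position: [0.4978, 0.1984, 0.3163]
ee_rot: [-0.014, 1.0, -0.0, -0.0]
ft_force: [0.1, 0.2, 0.1]
grip_width: 0.997
grasp_force: 0.0
```

```bash
python3 - <<'E'
from h import *
p=cam("wrist"); print(T_tool()[:3,3]); find(p,"driver_red_handle",.013); find(p,"iron_sleeve",.012)
go(.4985,.1985,.177,np.pi+.03)
E
```

```text
[0.49786984 0.19850872 0.31644922]
driver_red_handle tip [0.5003 0.1981 0.0119] 0.61
driver_red_handle sil 0.88 3269 c [0.5121 0.1994] ang 0.026 ends [0.4565 0.198 ] [0.6354 0.2026] width 0.0259
driver_red_handle sil 0.51 1939 c [0.5528 0.4474] ang -0.137 ends [0.4898 0.4561] [0.6047 0.4403] width 0.0273
driver_red_handle sil 0.41 3921 c [0.4731 0.0747] ang 0.198 ends [0.3963 0.0593] [0.5618 0.0925] width 0.0268
iron_sleeve tip [0.4722 0.0728 0.0126] 0.56
iron_sleeve sil 0.57 3875 c [0.473  0.0743] ang 0.198 ends [0.396  0.0588] [0.5595 0.0916] width 0.0266
row [ 0.     0.    -0.001] [-0.0007 -0.0009  0.1398]  rows>= 2.2
```

Length measures 179 mm, as it should, with the handle centre at (0.499, 0.199).

>>> move_arm(plan=[0,0,0,-0.001,0,0.05,0.085,0,0,0,-0.001,0,0.095,0.085,0,0,0,-0.001,0,0.125,0.085,0,0,0,-0.001,0,0.139,0.085,0,0,0,-0.001,0,0.139,0.085,0,0,0,-0.001,0,0.139,0,0,0,0,-0.001,0,0.139,0,0,0,0,-0.001,0,0.139,0,0,0,0,-0.001,0,0.139,0,0,0,0,-0.001,0,0.139,0,0,0,0,-0.001,0,0.139,0])

```text
clock: 11.15
position: [0.499, 0.2001, 0.1784]
ee_rot: [-0.015, 1.0, 0.0, 0.001]
ft_force: [-1.0, 0.8, 6.5]
grip_width: 0.266
grasp_force: 60.3
```

```bash
python3 - <<'E'
from h import *
o=manip.get_obs();print(o["position"],o["grip_width"]); go(.4965,-.2227,.31,np.pi-.151)
E
```

```text
[0.49902144 0.20009131 0.17844763] 0.26572106751604047
row [0.001 0.001 0.181] [ 0.0151 -0.4224 -0.1319]  rows>= 7.1
```

>>> move_arm(plan=[0,0,0,0,0,-0.06,0,0,0,0,0,0,-0.12,0,0,0,0.181,0.015,-0.422,-0.132,0,0,0,0.181,0.015,-0.422,-0.132,0,0,0,0.181,0.015,-0.422,-0.132,0,0,0,0.181,0.015,-0.422,-0.132,0,0,0,0.181,0.015,-0.422,-0.132,0,0,0,0.181,0.015,-0.422,-0.132,0,0,0,0.181,0.015,-0.422,-0.132,0,0,0,0.181,0.015,-0.422,-0.132,0,0,0,0.181,0.015,-0.422,-0.132,0,0,0,0.181,0.015,-0.422,-0.132,0])

```text
clock: 12.65
position: [0.4967, -0.2209, 0.3095]
ee_rot: [0.074, 0.997, 0.0, -0.0]
ft_force: [-0.9, 0.6, -0.9]
grip_width: 0.267
grasp_force: 59.4
```

>>> move_arm(plan=[0,0,0,0,0,0,0,0,0,0,0,0,0,0])

```text
clock: 12.9
position: [0.4966, -0.2218, 0.3097]
ee_rot: [0.075, 0.997, 0.0, 0.0]
ft_force: [0.1, -0.2, -0.8]
grip_width: 0.264
grasp_force: 59.4
```

```bash
python3 - <<'E'
from h import *
o=manip.get_obs();print(o["position"],o["grip_width"])
p=cam("wrist"); find(p,"driver_red_handle",.15,1); go(.4965,-.2227,.1905,np.pi-.151)
E
```

```text
[ 0.4965864  -0.22179049  0.30971966] 0.26404849334103786
driver_red_handle tip [ 0.4849 -0.2947  0.0157] 0.69
driver_red_handle sil 0.87 9291 c [ 0.4905 -0.2207] ang -0.15 ends [ 0.4533 -0.215 ] [ 0.5415 -0.2283] width 0.0255
row [0.    0.    0.001] [-1.000e-04 -5.000e-04  1.192e-01]  rows>= 1.9
```

>>> move_arm(plan=[0,0,0,0,-0.001,0.05,0,0,0,0,0,-0.001,0.085,0,0,0,0,0,-0.001,0.11,0,0,0,0,0,-0.001,0.118,0,0,0,0,0,-0.001,0.119,0,0,0,0,0,-0.001,0.119,0.05,0,0,0,0,-0.001,0.119,0.05,0,0,0,0,-0.001,0.119,0.05,0,0,0,0,-0.001,0.09,0.05,0,0,0,0,-0.001,0.04,0.05,0,0,0,0,-0.001,0,0.05])

```text
clock: 14.42
position: [0.4963, -0.2235, 0.3116]
ee_rot: [0.075, 0.997, -0.0, 0.001]
ft_force: [1.2, -0.1, 0.5]
grip_width: 0.589
grasp_force: 0.0
```

```bash
python3 - <<'E'
from h import *
p=cam("wrist"); save(p,"w4.png"); find(p,"driver_red_handle",.025,2); go(.473,-.027,.31,np.pi-.04)
E
```

```text
driver_red_handle tip [ 0.4963 -0.223   0.0259] 0.73
driver_red_handle sil 0.66 3456 c [ 0.5075 -0.2254] ang -0.152 ends [ 0.455  -0.2174] [ 0.6302 -0.2442] width 0.0256
driver_red_handle sil 0.23 6146 c [ 0.4694 -0.3629] ang -0.149 ends [ 0.4216 -0.3557] [ 0.5224 -0.3709] width 0.0443
row [-0.     0.004 -0.111] [0.0531 0.1909 0.0016]  rows>= 3.2
```

View pics/w4.png

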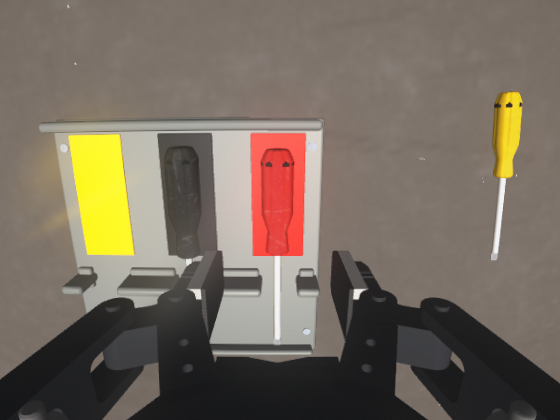

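Picture: the red driver is centred on the red pad at (277,200) with its shaft in the slot, and black is undisturbed. The yellow driver lies at (507,135).

>>> move_arm(plan=[0,0,-0.111,0.053,0.191,0,0.085,0,0,-0.111,0.053,0.191,0,0.085,0,0,-0.111,0.053,0.191,0,0.085,0,0,-0.111,0.053,0.191,0,0.085,0,0,-0.111,0.053,0.191,0,0.085,0,0,-0.111,0.053,0.191,0,0.085])

```text
clock: 15.32
position: [0.4726, -0.0282, 0.3093]
ee_rot: [0.021, 1.0, -0.0, -0.0]
ft_force: [1.1, -0.7, 0.1]
grip_width: 0.999
grasp_force: 0.0
```

```bash
python3 - <<'E'
from h import *
p=cam("wrist"); print(T_tool()[:3,3]); find(p,"driver_yellow_handle",.010,2); find(p,"iron_sleeve",.012,1)
go(.473,-.027,.174,np.pi-.04)
E
```

```text
[ 0.47263852 -0.02822255  0.30939718]
driver_yellow_handle tip [ 0.4713 -0.0311  0.0077] 0.55
driver_yellow_handle sil 0.76 2028 c [ 0.4845 -0.0292] ang -0.067 ends [ 0.4381 -0.0261] [ 0.5848 -0.036 ] width 0.0194
driver_yellow_handle sil 0.41 519 c [ 0.5126 -0.2841] ang -0.219 ends [ 0.4605 -0.2724] [ 0.5418 -0.2906] width 0.0123
iron_sleeve tip [0.4728 0.0754 0.0079] 0.9
iron_sleeve sil 0.95 3545 c [0.4702 0.0744] ang 0.196 ends [0.3975 0.06  ] [0.5479 0.0898] width 0.0257
row [-0.    -0.    -0.001] [-0.0004  0.0004  0.1356]  rows>= 2.2
```

>>> move_arm(plan=[0,0,0.026,0,0,0.05,0.085,0,0,0.026,0,0,0.095,0.085,0,0,0.026,0,0,0.125,0.085,0,0,0.026,0,0,0.134,0.085,0,0,0.026,0,0,0.134,0.085,0,0,0.026,0,0,0.134,0,0,0,0.026,0,0,0.134,0,0,0,0.026,0,0,0.134,0,0,0,0.026,0,0,0.134,0,0,0,0.026,0,0,0.134,0,0,0,0.026,0,0,0.134,0])

```text
clock: 16.95
position: [0.4728, -0.0265, 0.1762]
ee_rot: [0.033, 0.999, 0.0, 0.0]
ft_force: [-1.6, 0.3, 5.9]
grip_width: 0.201
grasp_force: 59.2
```

```bash
python3 - <<'E'
from h import *
o=manip.get_obs();print(o["position"],o["grip_width"]); go(.474,-.371,.31,np.pi-.151)
E
```

```text
[ 0.47284255 -0.02650947  0.17622969] 0.20081418386655722
row [0.    0.001 0.085] [-0.0239 -0.3436 -0.1339]  rows>= 5.9
```

>>> move_arm(plan=[0,0,0,0,0,-0.06,0,0,0,0,0,0,-0.12,0,0,0,0.085,-0.024,-0.344,-0.134,0,0,0,0.085,-0.024,-0.344,-0.134,0,0,0,0.085,-0.024,-0.344,-0.134,0,0,0,0.085,-0.024,-0.344,-0.134,0,0,0,0.085,-0.024,-0.344,-0.134,0,0,0,0.085,-0.024,-0.344,-0.134,0,0,0,0.085,-0.024,-0.344,-0.134,0,0,0,0.085,-0.024,-0.344,-0.134,0,0,0,0.085,-0.024,-0.344,-0.134,0])

```text
clock: 18.32
position: [0.4744, -0.3701, 0.3096]
ee_rot: [0.074, 0.997, 0.0, 0.0]
ft_force: [0.1, -0.0, -0.7]
grip_width: 0.199
grasp_force: 58.9
```

```bash
python3 - <<'E'
from h import *
o=manip.get_obs();print(o["position"],o["grip_width"])
p=cam("wrist"); save(p,"w5.png"); find(p,"driver_yellow_handle",.15,1); go(.474,-.3705,.1882,np.pi-.151)
E
```

```text
[ 0.4744283  -0.37010011  0.30958049] 0.1994071709623731
driver_yellow_handle tip [ 0.4744 -0.3715  0.1401] 0.6
driver_yellow_handle sil 0.86 5892 c [ 0.4701 -0.3692] ang -0.149 ends [ 0.4376 -0.3643] [ 0.5192 -0.3766] width 0.019
row [0.001 0.    0.002] [ 0.0003 -0.      0.1216]  rows>= 1.9
```

View pics/w5.png

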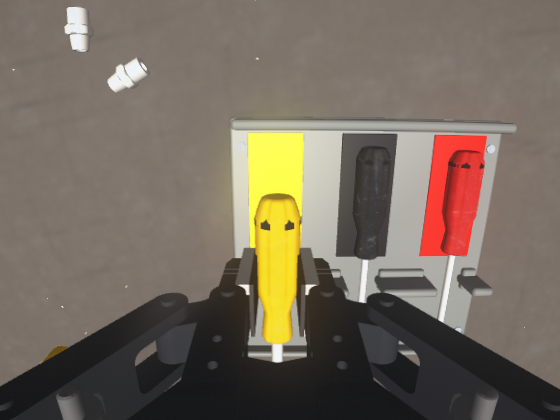

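Picture: the yellow driver is held straight at (277,265) over its pad at (275,190). I lower it now.

>>> move_arm(plan=[0,0,0,0,0,0.05,0,0,0,0,0,0,0.085,0,0,0,0,0,0,0.11,0,0,0,0,0,0,0.12,0,0,0,0,0,0,0.121,0,0,0,0,0,0,0.121,0.05,0,0,0,0,0,0.121,0.05,0,0,0,0,0,0.121,0.05,0,0,0,0,0,0.09,0.05,0,0,0,0,0,0.04,0.05,0,0,0,0,0,0,0.05,0,0,0,0,0,0,0.05])

```text
clock: 19.98
position: [0.4745, -0.3722, 0.3131]
ee_rot: [0.075, 0.997, -0.001, 0.003]
ft_force: [-0.5, -0.8, -1.5]
grip_width: 0.587
grasp_force: 0.0
```

```bash
python3 - <<'E'
from h import *
p=cam("wrist"); save(p,"w6.png"); find(p,"driver_yellow_handle",.022,2)
q=cam("side"); find(q,"iron_sleeve",.012,1); find(q,"marker_mid",.01,1)
E
```

```text
driver_yellow_handle tip [ 0.4734 -0.3725  0.0196] 0.9
driver_yellow_handle sil 0.89 2392 c [ 0.4878 -0.3735] ang -0.153 ends [ 0.4397 -0.3661] [ 0.5855 -0.3886] width 0.0206
iron_sleeve tip [0.4664 0.0738 0.0119] 0.59
marker_mid tip [0.5389 0.4537 0.0101] 0.57
marker_mid sil 0.83 365 c [0.5399 0.4549] ang -0.213 ends [0.4777 0.4683] [0.6022 0.4415] width 0.02
```

View pics/w6.png

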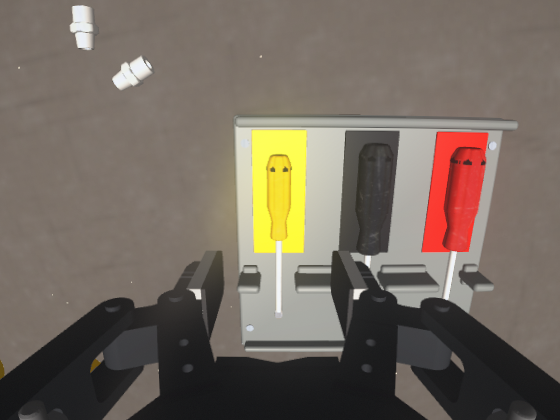

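Picture: all three drivers lie centred on their own pads, at (279,200), (374,200) and (465,198), with their shafts in the slots. The iron and marker have not moved and the gripper is clear, so I hand in.

```bash
python3 -c "
from workcell import manip
print(manip.hand_in())"
```

```text
the job is handed in; nothing more can be done
None
```

The job is handed in at about 20 s: in the last pictures all three screwdrivers lie centred and straight on their matching pads with shafts in the slots, and the iron and marker are where they started; the hand-in call returned no verdict.

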